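# Roll the storage tube onto its tape line and chock it

### The job

Roll the blue storage tube across the counter, without lifting it, until it lies still along the middle of the yellow tape line with some tape showing past both of its ends, and chock it there with the rubber door wedge: flat on the counter, square to the tube, thin end snug against the tube on the side it was rolled from. Leave the other things where they are.

Things in the scene. Friction and masses are not known exactly. Their poses are not given: they have to be found in the camera images.
- tube: blue plastic storage tube, black end caps, paper label: a cylinder 90 mm across, 300 mm long, 0.3 to 0.65 kg, lying right of the tape, nearly parallel. Origin on its axis, half-way along; x along the axis (roughly away from the robot), y and z turn as it rolls. It coasts about 90 mm from 0.1 m/s, 25 mm from 0.05, 4 mm from 0.02, keeping its heading
- mark: yellow tape line stuck flat on the counter, 390 mm long, 30 mm wide, no thickness to speak of. Origin at its middle; x along the tape (roughly away from the robot), y across it along the counter, pointing away from where the tube starts (to the robot's left)
- wedge_center (a point): black rubber door wedge, 110 mm long, 45 wide, 35 high at the heel, falling evenly to a 4 mm thin end, 0.11 kg, flat at the right, thin end roughly towards the tape. Point at mid length and width, 17.5 mm up; x from heel to thin end (55 mm each way), y across, z up. Square against the tube, the thin end touches 18.5 mm (level) short of the tube axis, this point 73.5 mm; a light push rolls the tube on
- bottle: capped translucent trigger spray bottle standing upright, 74 mm across, 235 mm tall, at the left; origin at its underside, to be left alone
- scrub_brush: small bamboo scrub brush lying bristles down, 150 x 52 x 34 mm, at the left; origin at its underside, to be left alone
- grout_brush: black grout brush lying bristles down, about 200 x 22 x 34 mm, at the far right; origin at its underside, to be left alone
- shoehorn: stainless shoehorn lying flat, 290 x 40 x 9 mm, at the back; origin at its underside, to be left alone
- tin: red polish tin standing upright, 66 mm across, 115 mm tall, at the back; origin at its underside, to be left alone
Mind the look-alikes: they are no part of the job. What is shaped like the part that bears wedge_center but pink or purple is not meant.

How it is judged:
By the outcome, as a careful person would: the job done as asked, in the order asked, and still so for the second after the job is handed in, with the robot touching nothing.
It also fails if it takes over 72 s, if anything falls off the work surface, if the arm or the gripper's body presses on something with over 40 N, if the wrist force passes 120 N, or if a joint passes its speed limit or range.

### The arm

A 7-joint arm with a two-finger parallel gripper is mounted at the origin on the work surface. World frame = base frame: x ahead of the robot, y to its left, z up, the work surface at z = 0. Lengths are in m, angles in rad, forces in N, time in s.
With the tool pointing down it reaches from about 0.4 to 0.925 m from the base axis. Payload 4.1 kg.
Tool frame: the origin (TCP) lies between the finger pads; the fingertips stand 17 mm ahead of it and the grasp point (between the pads) lies 2 mm behind it; z points along the fingers, y is the line along which they close (so a half turn about z gives the same grasp; the last joint's range is limited). The gripper opens to 85 mm and grips with 20 to 120 N. Pads are 22 mm wide; open, the fingers measure 114 mm over their backs; the gripper's body (76 mm by 85 mm) begins 54 mm behind the grasp point. The pads swing forward as they close: fully open they stand 13 mm farther back than shut.
Start: joints at [1.068, 0.398, 0.045, 1.537, -0.019, 1.207, -0.051], TCP at [0.255, -0.598, 0.248] pointing down, gripper open.
Joint ranges: [-2.82, 2.82], [-0.49, 2.23], [-1.37, 1.46], [0, 2.46], [-1.36, 4.5], [0.23, 2], [-2.94, 2.94]. Speed limits (rad/s): [2.57, 2.57, 3.14, 3.14, 3.14, 3.14, 3.14].

### API

Orientations are given as a unit quaternion [w, x, y, z].
In Python, from station import arm gives the robot as it stands.
- The arm moves only by the tool drive_tool, never from a script. Its argument "rows" is one flat list of numbers, 6 for each row, row after row: the shift along the world's x, y, z in m, then the turn, a rotation vector about the world's x, y, z in rad. In form: [x, y, z, wx, wy, wz, x, y, z, wx, wy, wz, ...]. A call has 1 to 12 rows; each row is the pose to reach, as a shift and turn from the pose commanded when the call began; what a row does not reach only later rows make up. A row lasts 1/8 s, in which the tool goes at most 62.5 mm and 10.7 degrees, less where a joint would pass 70% of its speed; a pose out of reach is approached as far as the arm can. A call with a gripper value outside its range is refused whole. "grip" is the opening, from 0 (shut) to 1 (fully open), set as the call begins (left out, the last holds). The fingers move at their own pace and stop on an object; "squeeze" is the grip in N (left out, the last holds). Time passes only in rows, so rows that repeat a pose let the fingers close. It gives the time, the measured TCP pose, the force, the opening and the grip force at its end, in the units of the state.
- arm.get_obs(): the state, without advancing time (a new reading comes with each control period).
- arm.get_image(name): name is "scene" or "top" or "wrist"; returns (picture, depth): 400x640x3 uint8, blue, green, red; 400x640 float32, m along the optical axis (not along the pixel's ray), 0 where there is no reading.
- arm.camera_model(name): a dict with "vertical_fov" (degrees; the focal length in pixels is half the picture's height over the tangent of half this angle, whatever the lens; pixels are square), "cx", "cy" (the principal point, pixels), "k1" (the pictures are not rectified: a ray, as slopes to the right and down, at radius r is drawn at 1 + k1 r^2 times it, then the intrinsics apply), "origin" and "orientation" of the camera in the world. Camera axes: x right, y down, z forward; pixel columns grow to the right and rows downward; lengths in m; the calibration is good to about 2 mm. A picture is of the moment at which its call begins: read the wrist's pose just before it. camera_model takes no time and is no camera call; for the wrist camera it gives the pose at the moment of the call.
- arm.sign_off(): hands the job in; it is judged then, once.
Trained networks look in the newest picture that a camera, given by its name, has taken for a name from the list of things; names that differ only in an ending like _2 or _b are one class to them, and where a whole thing is asked for, a point or a joint stands for the part that bears it (a point fixed in the world has none). Each returns a list of dicts, best first, with "p" (0 to 1); they miss things now and then, are a little off and sometimes report something else, mostly with a low value. They report only what shows in the picture. A call takes as long as a camera call. They do not tell look-alikes from the thing itself.
- arm.boxes_of(camera, label): "box" ([left, top, right, bottom] in pixels, round what is visible of it).
- arm.outline_of(camera, label): "region" (400x640 bool, what is visible of it) and "box" ([left, top, right, bottom] in pixels, round what is visible of it).
- arm.tip_of(camera, label): "centre" ([row, column] in pixels: a listed point, or the origin of a listed thing).
The state is a dict: "t": time; "joints": joint angles; "joint_velocities": joint speeds; "joint_efforts": joint torques, N m; "ee_pos": TCP position; "orientation": TCP orientation; "wrist_force": force on the tool from outside, world axes, zero at the start; "wrist_torque": the same for the moment, N m; "gripper_width": finger opening in m; "grasp_force": force on a finger pad.
Only numpy, scipy, OpenCV 4.12 (cv2) and the standard library are available. Lean on these libraries where they do the work, as an engineer would, in place of code of your own. Each camera call takes 0.05 s, during which the arm holds its last target. There are 200 camera calls.

## Working session

There is one attempt and no reset: what is moved stays moved. The work goes in short steps, Python scripts to look and compute and a tool call to move; the robot and the scene stay as the last step left them, time stands still between calls to the robot, and variables do not carry over. Pictures are saved under pics/ and viewed, at most 10 in all, crops included, and the job is handed in when it is done.

Besides the shell and the picture viewer there is one more tool, called as name(argument=value, ...) on one line, values as JSON. drive_tool: Moves the arm, as the interface text tells. Its arguments: {"type":"object","properties":{"rows":{"type":"array","items":{"type":"number"}},"grip":{"type":"number"},"squeeze":{"type":"number"}},"required":["rows"]}

```bash
mkdir -p pics; cat > h.py <<'E'
import numpy as np, cv2
from station import arm
from scipy.spatial.transform import Rotation as R
def cam(name):
    m=arm.camera_model(name); f=200/np.tan(np.radians(m["vertical_fov"])/2)
    w,x,y,z=m["orientation"]; return m,f,R.from_quat([x,y,z,w]).as_matrix(),np.array(m["origin"])
def rays(name,uv,c=None):
    m,f,Rm,o=c or cam(name); uv=np.atleast_2d(uv).astype(float)
    d=(uv-[m["cx"],m["cy"]])/f; s=d.copy()
    for _ in range(10): s=d/(1+m["k1"]*(s**2).sum(1,keepdims=True))
    return np.c_[s,np.ones(len(s))]@Rm.T,o
def plane(name,uv,z=0,c=None):
    d,o=rays(name,uv,c); return o+d*((z-o[2])/d[:,2:3])
def cloud(name,mask,depth,c=None):
    v,u=np.nonzero(mask&(depth>0)); d,o=rays(name,np.c_[u,v],c); return o+d*depth[v,u][:,None]
E
cat > a.py <<'E'
from h import *
for n in ("scene","top"):
    im,d=arm.get_image(n); cv2.imwrite(f"pics/{n}0.png",im); np.savez(f"{n}0.npz",im=im,d=d)
    for l in ("tube","mark","wedge_center"):
        for r in arm.outline_of(n,l)[:3]:
            p=cloud(n,r["region"],d); print(n,l,round(r["p"],2),r["box"],r["region"].sum(),np.median(p,0).round(3) if len(p) else None)
    print(arm.tip_of(n,"wedge_center"))
    print(arm.camera_model(n))
o=arm.get_obs();print(o["t"],o["ee_pos"],o["orientation"])
E
python3 a.py
```

```text
scene tube 0.74 [283.1, 179.0, 368.6, 221.8] 2011 [0.492 0.    0.074]
scene mark 0.56 [296.8, 223.9, 398.7, 260.9] 756 [ 0.5    0.152 -0.001]
scene wedge_center 0.77 [290.5, 162.6, 323.4, 183.4] 332 [ 0.444 -0.227  0.014]
scene wedge_center 0.66 [279.9, 141.3, 295.1, 167.3] 264 [ 0.468 -0.385  0.016]
scene wedge_center 0.54 [298.0, 130.0, 323.6, 140.4] 244 [ 0.332 -0.463  0.015]
[{'centre': [131.5, 310.2], 'p': 0.67}, {'centre': [173.9, 307.3], 'p': 0.66}, {'centre': [151.0, 289.2], 'p': 0.55}, {'centre': [160.0, 341.8], 'p': 0.53}]
{'vertical_fov': 42.879581973854286, 'cx': 315.32936900080534, 'cy': 207.4313858599819, 'k1': 0.03993135474123304, 'origin': array([1.15119796, 1.15944473, 1.31916248]), 'orientation': array([-0.09486698,  0.22009293,  0.89345565, -0.3798636 ])}
top tube 0.67 [312.5, 176.7, 337.1, 263.0] 2104 [ 0.469 -0.03   0.084]
top mark 0.95 [270.8, 172.1, 284.8, 274.5] 837 [0.471 0.151 0.001]
top wedge_center 0.97 [409.9, 208.4, 438.9, 234.5] 448 [ 0.467 -0.397  0.019]
top wedge_center 0.79 [372.0, 263.4, 399.1, 284.2] 396 [ 0.284 -0.239  0.02 ]
top wedge_center 0.73 [373.1, 214.5, 388.1, 243.2] 417 [ 0.452 -0.24   0.019]
[{'centre': [262.5, 448.5], 'p': 0.97}, {'centre': [222.7, 422.6], 'p': 0.95}, {'centre': [225.7, 379.5], 'p': 0.71}, {'centre': [272.7, 383.8], 'p': 0.58}, {'centre': [220.2, 325.9], 'p': 0.54}]
{'vertical_fov': 44.77400164849967, 'cx': 318.5148202961149, 'cy': 200.75939730854392, 'k1': -0.1253906241132699, 'origin': array([ 0.20141608, -0.0061975 ,  1.76482414]), 'orientation': array([ 0.06998809, -0.69651183,  0.71065965, -0.07025518])}
0.5 [ 0.2554026  -0.59770673  0.24831024] [ 3.76102015e-06  9.79683071e-01  2.00551937e-01 -1.21180475e-05]
```

```bash
python3 - <<'E'
import cv2
a=cv2.imread('pics/top0.png')
cv2.imwrite('pics/top1.png',cv2.resize(a[140:320,200:480],(0,0),fx=2.8,fy=2.8,interpolation=cv2.INTER_CUBIC))
E
```

```text
(no output)
```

View pics/top1.png

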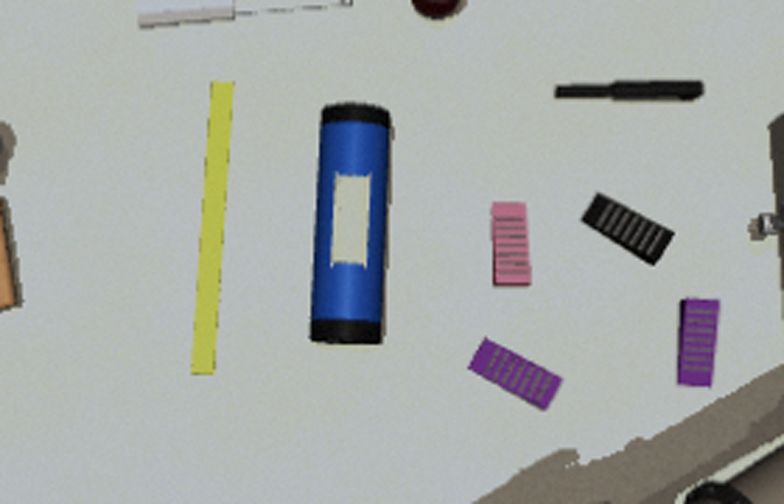

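View pics/scene0.png

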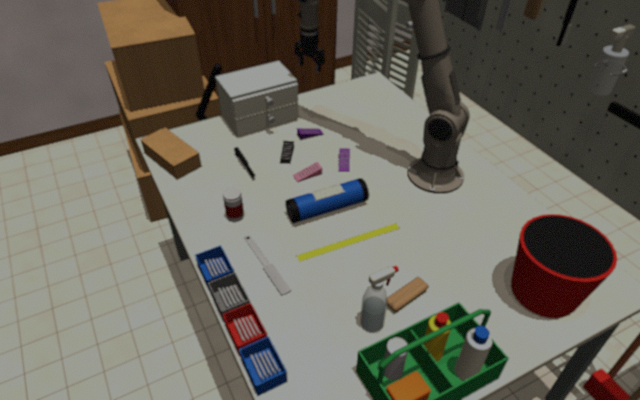

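The top crop shows the tape at crop (212,228), the tube at (350,223) and the black wedge at (628,228), thin end apparently up-left. The pink and purple wedges are the look-alikes. Next I'll measure poses by colour.

```bash
cat > m.py <<'E'
from h import *
import sys
def measure(im,d,n,c=None):
    hsv=cv2.cvtColor(im,cv2.COLOR_BGR2HSV); H,S,V=[hsv[...,i].astype(int) for i in range(3)]
    out={}
    ye=(abs(H-30)<8)&(S>110)&(V>60)
    P=cloud(n,ye,d,c); 
    v,u=np.nonzero(ye); P=plane(n,np.c_[u,v],0,c); k=(abs(P[:,1]-.15)<.15)&(P[:,0]>.2)&(P[:,0]<.75); P=P[k]
    def rect(Q): 
        r=cv2.minAreaRect(Q[:,:2].astype(np.float32)); return r
    def pca(Q):
        m=Q.mean(0); U=np.linalg.svd(Q-m,full_matrices=False)[2][0]; U=U*np.sign(U[0]); s=(Q-m)@U
        return m.round(4), round(float(np.degrees(np.arctan2(U[1],U[0]))),2),round(float(s.min()),4),round(float(s.max()),4)
    out['tape']=pca(P[:,:2])
    r=arm.outline_of(n,"tube")
    if r:
        reg=cv2.dilate(r[0]["region"].astype(np.uint8),np.ones((5,5)))>0
        Q=cloud(n,reg,d,c); Q=Q[(Q[:,2]>.05)&(Q[:,2]<.11)]
        # fit cylinder radius .045 axis at z=.045: params y0,angle
        from scipy.optimize import least_squares
        m=Q.mean(0)
        f=lambda p:(np.hypot((Q[:,1]-m[1]-p[0])-np.tan(p[1])*(Q[:,0]-m[0]),0) if 0 else np.hypot(((Q[:,1]-m[1]-p[0])*np.cos(p[1])-np.sin(p[1])*(Q[:,0]-m[0])),Q[:,2]-.045-p[2])-.045)
        s=least_squares(f,[0,0,0],loss='soft_l1',f_scale=.002); a=s.x[1]; U=np.array([np.cos(a),np.sin(a)])
        t=(Q[:,:2]-m[:2])@U; mid=(np.percentile(t,.5)+np.percentile(t,99.5))/2
        cen=m[:2]+[0,s.x[0]/np.cos(a)*1]; cen=np.array([m[0],m[1]])+np.array([-np.sin(a),np.cos(a)])*s.x[0]*np.cos(a)+U*mid
        out['tube']=(cen.round(4),round(np.degrees(a),2),np.ptp(t).round(3),s.x[2].round(4),np.median(abs(s.fun)).round(4))
    return out
if __name__=="__main__":
    for n in sys.argv[1:]:
        im,d=arm.get_image(n); print(n,measure(im,d,n))
        if n=="top":
          for r in arm.outline_of(n,"wedge_center"):
            v,u=np.nonzero(r["region"]); col=np.median(im[v,u],0)
            if np.ptp(col)<25:
                P=cloud(n,r["region"],d); print(r["p"],col,cv2.minAreaRect(P[:,:2].astype(np.float32)),P.mean(0))
                x=P-P.mean(0);k=P[:,2]>-.01; A=np.c_[x[:,:2],np.ones(len(x))]; print("slope",np.linalg.lstsq(A,P[:,2],rcond=None)[0])
E
python3 m.py top scene
```

```text
top {'tape': (array([0.485 , 0.1496]), -3.94, -0.1918, 0.1967), 'tube': (array([ 0.4766, -0.031 ]), np.float64(-3.97), np.float64(0.301), np.float64(0.0007), np.float64(0.002))}
0.65 [31. 32. 33.] ((0.47282424569129944, -0.3969005346298218), (0.11359113454818726, 0.05685840919613838), 55.69904327392578) [ 0.46811145 -0.39432926  0.0187337 ]
slope [-0.08813353 -0.2560514   0.0187337 ]
scene {'tape': (array([0.4926, 0.1521]), -4.15, -0.2, 0.1853), 'tube': (array([ 0.4766, -0.0276]), np.float64(-3.75), np.float64(0.304), np.float64(-0.0016), np.float64(0.0023))}
```

drive_tool(rows=[0.216, 0.482, 0, 0, 0, 1.098, 0.216, 0.482, 0, 0, 0, 1.098, 0.216, 0.482, 0, 0, 0, 1.098, 0.216, 0.482, 0, 0, 0, 1.098, 0.216, 0.482, 0, 0, 0, 1.098, 0.216, 0.482, 0, 0, 0, 1.098, 0.216, 0.482, 0, 0, 0, 1.098, 0.216, 0.482, 0, 0, 0, 1.098, 0.216, 0.482, 0, 0, 0, 1.098, 0.216, 0.482, -0.06, 0, 0, 1.098, 0.216, 0.482, -0.1, 0, 0, 1.098, 0.216, 0.482, -0.1, 0, 0, 1.098], grip=0.6)

```text
t: 2.25
ee_pos: [0.469, -0.1153, 0.146]
orientation: [-0.003, 0.731, 0.682, -0.002]
wrist_force: [0.5, 1.1, 0.0]
gripper_width: 0.0514
grasp_force: 0.0
```

drive_tool(rows=[0, 0, -0.055, 0, 0, 0, 0, 0, -0.1, 0, 0, 0, 0, 0, -0.108, 0, 0, 0, 0, 0, -0.108, 0, 0, 0, 0, 0, -0.108, 0, 0, 0])

```text
t: 2.88
ee_pos: [0.4735, -0.1162, 0.0426]
orientation: [0.002, 0.731, 0.682, 0.001]
wrist_force: [-0.4, -0.2, 0.7]
gripper_width: 0.0511
grasp_force: 0.0
```

```bash
python3 - <<'E'
from h import *
print(arm.get_obs()["ee_pos"])
im,d=arm.get_image("wrist"); cv2.imwrite("pics/w1.png",im)
E
```

```text
[ 0.47353214 -0.11620977  0.0425954 ]
```

View pics/w1.png

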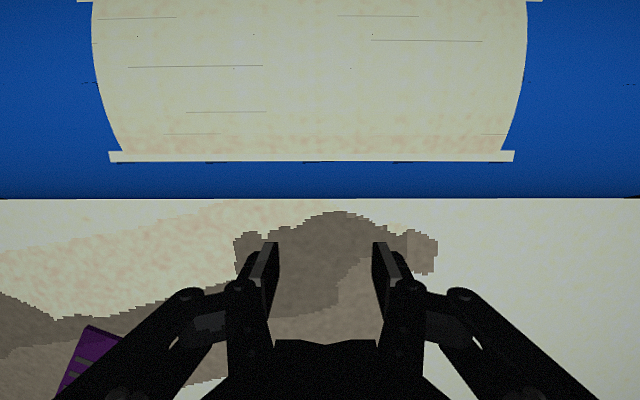

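drive_tool(rows=[0, 0.003, 0, 0, 0, 0, 0.0005, 0.007, 0, 0, 0, 0, 0.0008, 0.011, 0, 0, 0, 0, 0.001, 0.015, 0, 0, 0, 0, 0.0014, 0.02, 0, 0, 0, 0, 0.0017, 0.025, 0, 0, 0, 0, 0.0021, 0.031, 0, 0, 0, 0, 0.0026, 0.037, 0, 0, 0, 0, 0.003, 0.044, 0, 0, 0, 0, 0.0035, 0.051, 0, 0, 0, 0, 0.004, 0.058, 0, 0, 0, 0, 0.0045, 0.065, 0, 0, 0, 0])

```text
t: 4.42
ee_pos: [0.476, -0.0502, 0.0403]
orientation: [0.0, 0.731, 0.682, 0.0]
wrist_force: [0.4, -0.6, 0.6]
gripper_width: 0.0515
grasp_force: 0.1
```

drive_tool(rows=[0.0005, 0.007, 0, 0, 0, 0, 0.001, 0.014, 0, 0, 0, 0, 0.0014, 0.021, 0, 0, 0, 0, 0.0019, 0.028, 0, 0, 0, 0, 0.0024, 0.035, 0, 0, 0, 0, 0.0029, 0.042, 0, 0, 0, 0, 0.0034, 0.049, 0, 0, 0, 0, 0.0038, 0.0555, 0, 0, 0, 0, 0.0042, 0.0615, 0, 0, 0, 0, 0.0046, 0.067, 0, 0, 0, 0, 0.005, 0.072, 0, 0, 0, 0, 0.0053, 0.0765, 0, 0, 0, 0])

```text
t: 5.92
ee_pos: [0.4813, 0.0261, 0.0403]
orientation: [0.0, 0.731, 0.682, 0.0]
wrist_force: [-0.6, 0.7, 0.4]
gripper_width: 0.051
grasp_force: 0.0
```

drive_tool(rows=[0.0003, 0.004, 0, 0, 0, 0, 0.0005, 0.0075, 0, 0, 0, 0, 0.0007, 0.0105, 0, 0, 0, 0, 0.0009, 0.013, 0, 0, 0, 0, 0.001, 0.015, 0, 0, 0, 0, 0.0011, 0.0165, 0, 0, 0, 0, 0.0011, 0.0165, 0, 0, 0, 0, 0.0011, 0.0165, 0, 0, 0, 0])

```text
t: 6.92
ee_pos: [0.4823, 0.0422, 0.0403]
orientation: [0.0, 0.731, 0.682, -0.0]
wrist_force: [-0.4, -0.3, 0.4]
gripper_width: 0.0511
grasp_force: 0.0
```

```bash
cat > w.py <<'E'
from h import *
import sys
o=arm.get_obs(); print(o["t"],o["ee_pos"].round(4),o["wrist_force"])
im,d=arm.get_image("wrist"); cv2.imwrite(sys.argv[1],im)
E
python3 w.py pics/w2.png; python3 m.py top scene
```

```text
6.925 [0.4823 0.0422 0.0403] [-0.37337711 -0.25077838  0.43027147]
top {'tape': (array([0.4767, 0.1547]), -3.49, -0.1832, 0.2053), 'tube': (array([0.4857, 0.0985]), np.float64(-4.05), np.float64(0.301), np.float64(0.0004), np.float64(0.002))}
0.64 [28. 30. 30.] ((0.47288259863853455, -0.3943305015563965), (0.10638712346553802, 0.05177741125226021), 53.54676818847656) [ 0.46946963 -0.39447161  0.02001286]
slope [-0.11801387 -0.24821218  0.02001286]
scene {'tape': (array([0.4914, 0.1509]), -4.14, -0.1989, 0.1861), 'tube': (array([0.4848, 0.1013]), np.float64(-3.87), np.float64(0.304), np.float64(-0.0016), np.float64(0.0023))}
```

View pics/w2.png

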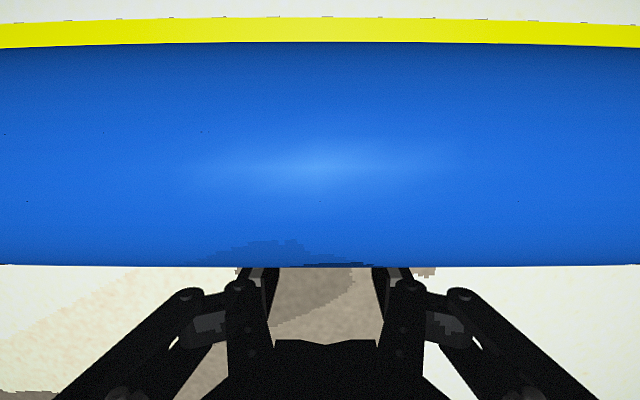

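drive_tool(rows=[0.0001, 0.002, 0, 0, 0, 0, 0.0003, 0.005, 0, 0, 0, 0, 0.0006, 0.009, 0, 0, 0, 0, 0.001, 0.014, 0, 0, 0, 0, 0.0013, 0.019, 0, 0, 0, 0, 0.0016, 0.0235, 0, 0, 0, 0, 0.0019, 0.0275, 0, 0, 0, 0, 0.0021, 0.031, 0, 0, 0, 0, 0.0023, 0.034, 0, 0, 0, 0, 0.0025, 0.0365, 0, 0, 0, 0, 0.0026, 0.0385, 0, 0, 0, 0, 0.0027, 0.04, 0, 0, 0, 0])

```text
t: 8.72
ee_pos: [0.485, 0.0824, 0.0403]
orientation: [0.0, 0.731, 0.682, 0.0]
wrist_force: [0.2, -0.4, -0.7]
gripper_width: 0.0511
grasp_force: 0.0
```

drive_tool(rows=[0, 0, 0, 0, 0, 0, 0, 0, 0, 0, 0, 0])

```text
t: 8.98
ee_pos: [0.485, 0.0822, 0.0403]
orientation: [0.0, 0.731, 0.682, -0.0]
wrist_force: [0.5, -0.2, -0.9]
gripper_width: 0.0517
grasp_force: 0.0
```

```bash
python3 w.py pics/w3.png; python3 m.py top scene; python3 - <<'E'
from h import *
# edges of tape/tube in wrist: far tape edge on plane z=0, centre columns; tube fit from depth
im,d=arm.get_image("wrist");c=cam("wrist")
hsv=cv2.cvtColor(im,cv2.COLOR_BGR2HSV).astype(int);ye=(abs(hsv[...,0]-30)<8)&(hsv[...,1]>110)
for u in range(40,640,80):
    v=np.nonzero(ye[:200,u])[0]
    if len(v):
        p=plane("wrist",[[u,v.min()],[u,v.max()]],0,c); print(u,v.min(),v.max(),p[:,:2].round(4).tolist())
bl=(abs(hsv[...,0]-110)<12)&(hsv[...,1]>120)
Q=cloud("wrist",bl,d,c);Q=Q[Q[:,2]>.05]
U=np.array([.9976,-.0689]);n=np.array([.0689,.9976])
from scipy.optimize import least_squares
q=Q[:,:2]@n;s=least_squares(lambda p:np.hypot(q-p[0],Q[:,2]-p[1])-.045,[np.median(q),.045],loss='soft_l1',f_scale=.001);print("wrist axis n-coord",s.x, "at x=.487:y",(s.x[0]-.0689*.487)/.9976)
E
python3 - <<'E'
import cv2
a=cv2.imread('pics/w3.png')
E
```

```text
8.975 [0.485  0.0822 0.0403] [ 0.47196167 -0.17113765 -0.87699745]
top {'tape': (array([0.415 , 0.1545]), -3.88, -0.1219, 0.2669), 'tube': (array([0.4887, 0.1384]), np.float64(-4.03), np.float64(0.303), np.float64(0.0004), np.float64(0.0022))}
0.71 [29.5 30.5 31. ] ((0.4726927876472473, -0.3977263569831848), (0.11584050953388214, 0.05627315118908882), 55.09150314331055) [ 0.46831281 -0.39524132  0.02036127]
slope [-0.12333037 -0.1986883   0.02036127]
0.61 [183. 184. 180.] ((0.7886850237846375, 0.10529982298612595), (0.04248841106891632, 0.2896718978881836), 2.0837488174438477) [0.78761678 0.12272475 0.0065637 ]
slope [-0.05103907  0.00520346  0.0065637 ]
scene {'tape': (array([0.5165, 0.1524]), -4.55, -0.2237, 0.1615), 'tube': (array([0.4884, 0.1412]), np.float64(-3.93), np.float64(0.303), np.float64(-0.0015), np.float64(0.0023))}
wrist axis n-coord [0.17212839 0.0439956 ] at x=.487:y 0.1389074648629088
```

drive_tool(rows=[0, 0.001, 0, 0, 0, 0, 0.0002, 0.0025, 0, 0, 0, 0, 0.0003, 0.004, 0, 0, 0, 0, 0.0004, 0.0055, 0, 0, 0, 0, 0.0005, 0.007, 0, 0, 0, 0, 0.0006, 0.008, 0, 0, 0, 0, 0.0006, 0.009, 0, 0, 0, 0, 0.0007, 0.0097, 0, 0, 0, 0, 0.0007, 0.0102, 0, 0, 0, 0, 0.0007, 0.0102, 0, 0, 0, 0, 0.0007, 0.0102, 0, 0, 0, 0])

```text
t: 10.7
ee_pos: [0.4857, 0.0925, 0.0403]
orientation: [0.0, 0.731, 0.682, 0.0]
wrist_force: [-0.5, -0.3, 1.0]
gripper_width: 0.0512
grasp_force: 0.0
```

```bash
python3 w.py pics/w4.png; python3 m.py top scene; python3 - <<'E'
from h import *
im,d=arm.get_image("top")
cv2.imwrite('pics/top2.png',cv2.resize(im[160:290,220:350],(0,0),fx=4.4,fy=4.4,interpolation=cv2.INTER_CUBIC))
E
```

```text
10.7 [0.4857 0.0925 0.0403] [-0.51650548 -0.30032074  0.95573195]
top {'tape': (array([0.4187, 0.1543]), -3.87, -0.1254, 0.2631), 'tube': (array([0.4894, 0.1476]), np.float64(-4.12), np.float64(0.301), np.float64(0.0004), np.float64(0.0021))}
0.75 [28. 29. 30.] ((0.47210875153541565, -0.3935388922691345), (0.11100229620933533, 0.05091944336891174), 52.01313018798828) [ 0.46965824 -0.39393091  0.0206039 ]
slope [-0.18700804 -0.20855752  0.0206039 ]
scene {'tape': (array([0.5586, 0.148 ]), -4.41, -0.266, 0.119), 'tube': (array([0.4884, 0.1506]), np.float64(-3.86), np.float64(0.302), np.float64(-0.0014), np.float64(0.0023))}
```

View pics/top2.png

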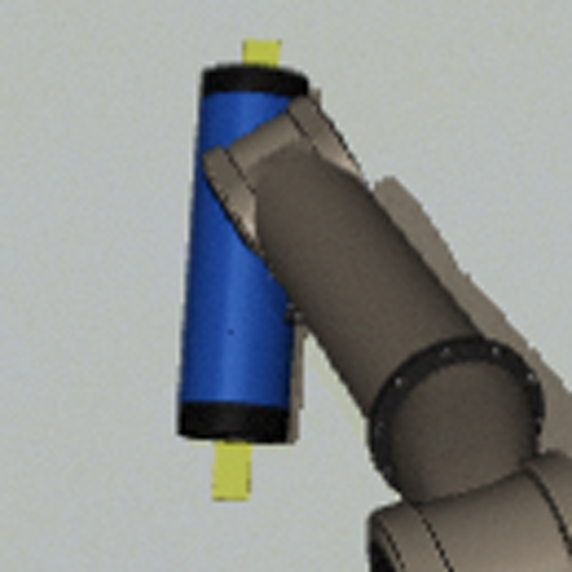

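The tube lies along the tape, with tape showing at both ends (crop (262,52) and (231,470)), about 1.7 mm short of centre. I'll nudge it a little, back off and go look at the wedge.

drive_tool(rows=[0, 0.0006, 0, 0, 0, 0, 0.0001, 0.0011, 0, 0, 0, 0, 0.0001, 0.0013, 0, 0, 0, 0, 0.0001, 0.0013, 0, 0, 0, 0, 0.0001, 0.0013, 0, 0, 0, 0, -0.0005, -0.01, 0, 0, 0, 0, -0.003, -0.05, 0, 0, 0, 0, -0.005, -0.07, 0.03, 0, 0, 0, -0.005, -0.1, 0.08, 0, 0, 0, -0.005, -0.15, 0.12, 0, 0, 0, -0.005, -0.2, 0.16, 0, 0, 0, -0.005, -0.26, 0.19, 0, 0, 0])

```text
t: 12.55
ee_pos: [0.4806, -0.1628, 0.229]
orientation: [0.001, 0.731, 0.682, 0.001]
wrist_force: [1.1, -0.9, -0.4]
gripper_width: 0.051
grasp_force: 0.0
```

drive_tool(rows=[-0.005, -0.06, 0.02, 0, 0, 0, -0.01, -0.12, 0.02, 0, 0, 0, -0.02, -0.18, 0.02, 0, 0, 0, -0.03, -0.24, 0.02, 0, 0, 0, -0.04, -0.28, 0.02, 0, 0, 0, -0.04, -0.28, 0.02, 0, 0, 0, -0.04, -0.28, 0.02, 0, 0, 0, -0.04, -0.28, 0.02, 0, 0, 0], grip=0.85)

```text
t: 13.55
ee_pos: [0.4415, -0.4392, 0.247]
orientation: [-0.0, 0.73, 0.683, 0.0]
wrist_force: [-1.0, 0.3, -0.0]
gripper_width: 0.0728
grasp_force: 0.0
```

```bash
python3 w.py pics/w5.png; python3 m.py top scene; cat > wd.py <<'E'
from h import *
im,d=arm.get_image("wrist");c=cam("wrist"); 
for r in arm.outline_of("wrist","wedge_center"):
    v,u=np.nonzero(r["region"]); col=np.median(im[v,u],0)
    if np.ptp(col)>25: continue
    P=cloud("wrist",r["region"],d,c); k=P[:,2]>.002; P=P[k]
    b=cv2.minAreaRect(P[:,:2].astype(np.float32)); sl=np.linalg.lstsq(np.c_[P[:,:2]-P[:,:2].mean(0),np.ones(len(P))],P[:,2],rcond=None)[0]
    print(round(r["p"],2),r["box"],col,b,"slope dir",np.degrees(np.arctan2(-sl[1],-sl[0])),sl, P[:,2].max(), np.median(P,0))
print(arm.tip_of("wrist","wedge_center"))
E
python3 wd.py
```

```text
13.55 [ 0.4415 -0.4392  0.247 ] [-0.96403479  0.30050232 -0.01623441]
top {'tape': (array([0.4187, 0.1543]), -3.87, -0.1254, 0.2631), 'tube': (array([0.4892, 0.1489]), np.float64(-3.9), np.float64(0.301), np.float64(0.0006), np.float64(0.0021))}
0.93 [27. 27. 28.] ((0.4687608480453491, -0.3935258388519287), (0.10778268426656723, 0.047045983374118805), 56.73366165161133) [ 0.46713123 -0.39553979  0.02069585]
slope [-0.11064939 -0.26075447  0.02069585]
scene {'tape': (array([0.5608, 0.1477]), -4.43, -0.2683, 0.117), 'tube': (array([0.4888, 0.1521]), np.float64(-3.81), np.float64(0.303), np.float64(-0.0017), np.float64(0.0022))}
0.87 [310.9, 83.4, 381.9, 179.7] [24. 25. 26.] ((0.46898534893989563, -0.39285972714424133), (0.11078393459320068, 0.04521244019269943), 55.81583023071289) slope dir 59.144730869578126 [-0.14353425 -0.24025371  0.0187406 ] 0.035233067909894056 [ 0.46862685 -0.3924372   0.01883714]
[{'centre': [199.7, 231.5], 'p': 0.9}, {'centre': [130.3, 345.3], 'p': 0.71}]
```

View pics/w5.png

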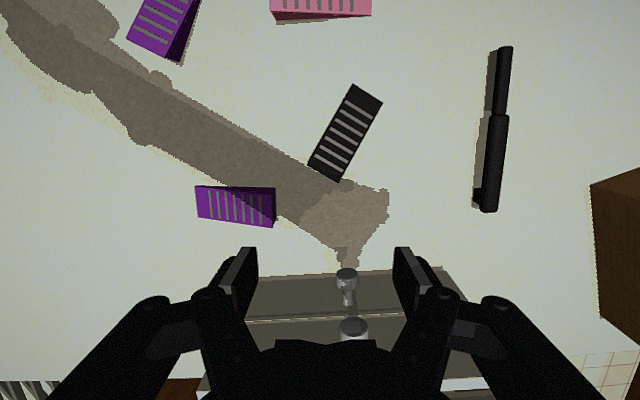

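```bash
python3 - <<'E'
from h import *
c=cam("wrist");o=arm.get_obs();print(c[3]-o["ee_pos"],o["joints"].round(2))
im,d=arm.get_image("wrist");
P=cloud("wrist",d>0,d,c); P=P[(P[:,2]>.03)&(P[:,2]<.3)]
for y0 in np.arange(-.58,-.36,.01):
    q=P[(abs(P[:,1]-y0)<.005)&(P[:,0]>.38)&(P[:,0]<.54)]
    if len(q): print(round(y0,2),len(q),q[:,2].max().round(3),np.percentile(q[:,2],50).round(3),q[:,0].min().round(3),q[:,0].max().round(3))
im,d=arm.get_image("top")
P=cloud("top",d>0,d);P=P[(P[:,2]>.08)&(P[:,2]<.2)&(P[:,0]>.3)&(P[:,0]<.6)&(P[:,1]<-.45)&(P[:,1]>-.75)]
q=P[P[:,1]>-.75]; print(len(q), q[:,1].max() if len(q) else 0, np.percentile(q[:,2],[5,50,95]) if len(q) else 0)
E
```

```text
[0.00545943 0.07803783 0.12473879] [ 0.89  0.36 -0.23  1.6   0.08  1.19  0.58]
-0.58 63 0.08 0.079 0.454 0.465
-0.57 60 0.166 0.085 0.446 0.473
-0.56 302 0.176 0.087 0.446 0.473
-0.55 778 0.176 0.159 0.446 0.474
-0.46 89 0.3 0.295 0.477 0.497
-0.45 2238 0.3 0.293 0.38 0.508
-0.44 4047 0.3 0.29 0.38 0.502
-0.43 7239 0.3 0.287 0.38 0.51
-0.42 642 0.3 0.29 0.38 0.452
-0.41 6 0.032 0.031 0.429 0.434
2075 -0.5924447649571758 [0.11056218 0.19610228 0.19966885]
```

drive_tool(rows=[0.006, 0.01, 0, 0, 0, -0.18, 0.012, 0.02, 0, 0, 0, -0.36, 0.0163, 0.03, 0, 0, 0, -0.528, 0.0163, 0.03, -0.06, 0, 0, -0.528, 0.0163, 0.03, -0.12, 0, 0, -0.528, 0.0163, 0.03, -0.17, 0, 0, -0.528, 0.0163, 0.03, -0.17, 0, 0, -0.528, 0.0163, 0.03, -0.17, 0, 0, -0.528], grip=0.85)

```text
t: 15.1
ee_pos: [0.4583, -0.4118, 0.0788]
orientation: [0.002, 0.884, 0.468, 0.001]
wrist_force: [-0.3, 0.0, 1.6]
gripper_width: 0.0727
grasp_force: 0.0
```

```bash
python3 w.py pics/w6.png; python3 wd.py
```

```text
15.1 [ 0.4583 -0.4118  0.0788] [-0.2642676   0.04778907  1.55089537]
0.78 [288.1, 106.0, 351.4, 276.3] [21. 22. 23.] ((0.4694560766220093, -0.3925512731075287), (0.11057418584823608, 0.04451010003685951), 55.56510925292969) slope dir 56.10392593130277 [-0.15688901 -0.23351004  0.01868894] 0.0367946925346698 [ 0.47023812 -0.39131773  0.01855389]
0.57 [0.8, 80.0, 53.2, 240.6] [32.  9. 25.] ((0.3003351390361786, -0.25198280811309814), (0.10109943896532059, 0.008417959325015545), 57.021080017089844) slope dir -23.936523877165712 [-1.45800218  0.64720988  0.01458814] 0.03461453590192623 [ 0.29038485 -0.2692171   0.01348055]
[{'centre': [191.8, 320.2], 'p': 0.64}]
```

View pics/w6.png

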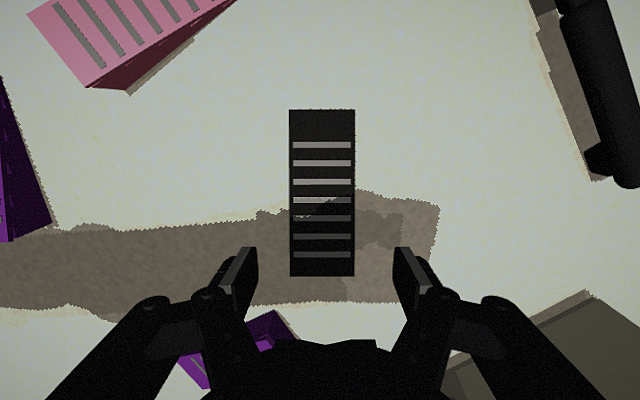

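drive_tool(rows=[0, 0, -0.04, 0, 0, 0, 0, 0, -0.058, 0, 0, 0, 0, 0, -0.058, 0, 0, 0, 0, 0, -0.058, 0, 0, 0])

```text
t: 15.8
ee_pos: [0.4578, -0.4114, 0.02]
orientation: [0.001, 0.884, 0.468, 0.0]
wrist_force: [-0.3, -0.2, 0.7]
gripper_width: 0.0724
grasp_force: 0.0
```

drive_tool(rows=[0, 0, 0, 0, 0, 0, 0, 0, 0, 0, 0, 0, 0, 0, 0, 0, 0, 0, 0, 0, 0, 0, 0, 0, 0, 0, 0, 0, 0, 0, 0, 0, 0, 0, 0, 0], grip=0.3, squeeze=30)

```text
t: 16.55
ee_pos: [0.4577, -0.4114, 0.02]
orientation: [0.001, 0.884, 0.468, 0.0]
wrist_force: [-0.8, 1.8, 6.4]
gripper_width: 0.0441
grasp_force: 32.5
```

drive_tool(rows=[0, 0, 0.03, 0, 0, 0, 0, 0, 0.08, 0, 0, 0, 0.003, 0.05, 0.09, 0, 0, 0.06, 0.006, 0.11, 0.09, 0, 0, 0.14, 0.009, 0.17, 0.09, 0, 0, 0.22, 0.012, 0.23, 0.09, 0, 0, 0.3, 0.015, 0.29, 0.09, 0, 0, 0.38, 0.018, 0.35, 0.09, 0, 0, 0.46, 0.021, 0.4, 0.09, 0, 0, 0.529, 0.0223, 0.4305, 0.06, 0, 0, 0.529, 0.0223, 0.4305, 0.03, 0, 0, 0.529, 0.0223, 0.4305, 0.03, 0, 0, 0.529])

```text
t: 18.05
ee_pos: [0.4769, 0.0198, 0.047]
orientation: [-0.002, 0.73, 0.683, -0.002]
wrist_force: [-0.4, -0.1, -0.6]
gripper_width: 0.0443
grasp_force: 31.6
```

drive_tool(rows=[0, 0, 0, 0, 0, 0, 0, 0, 0, 0, 0, 0])

```text
t: 18.3
ee_pos: [0.4804, 0.0192, 0.0501]
orientation: [0.001, 0.731, 0.682, 0.001]
wrist_force: [0.6, -0.4, -0.1]
gripper_width: 0.0443
grasp_force: 31.6
```

```bash
python3 w.py pics/w7.png; python3 m.py top scene; python3 wd.py
```

```text
18.3 [0.4804 0.0192 0.0501] [ 0.55409007 -0.41892528 -0.09196524]
top {'tape': (array([0.4187, 0.1543]), -3.87, -0.1254, 0.2631), 'tube': (array([0.4895, 0.149 ]), np.float64(-3.97), np.float64(0.302), np.float64(0.0006), np.float64(0.0021))}
0.57 [83.  86.5 86. ] ((0.6177251935005188, 0.492770791053772), (0.1584150791168213, 0.0801800936460495), 46.00933837890625) [0.58476811 0.45385885 0.15169729]
slope [-0.57899195  1.19475557  0.15169729]
scene {'tape': (array([0.564 , 0.1475]), -4.35, -0.2715, 0.1137), 'tube': (array([0.4885, 0.152 ]), np.float64(-3.89), np.float64(0.304), np.float64(-0.0016), np.float64(0.0021))}
0.91 [277.7, 108.1, 369.7, 344.5] [27. 29. 31.] ((0.4810846149921417, 0.0416332483291626), (0.11079227924346924, 0.044939298182725906), 86.29254913330078) slope dir 86.58578840780504 [-0.01687286 -0.28281762  0.04741917] 0.10572514412083303 [0.48116388 0.04391573 0.04719559]
[{'centre': [228.2, 324.7], 'p': 0.73}]
```

View pics/w7.png

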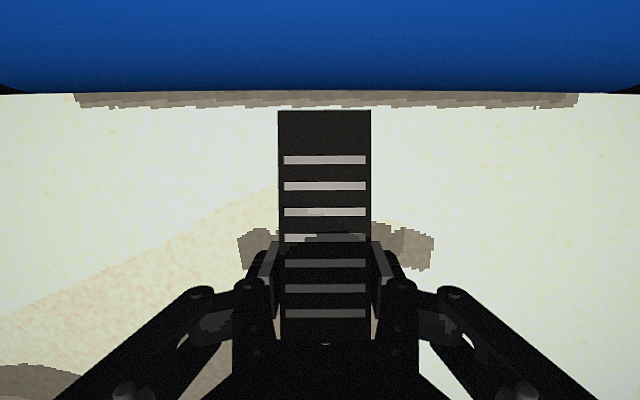

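drive_tool(rows=[0, 0, -0.015, 0, 0, 0, 0, 0, -0.026, 0, 0, 0, 0, 0, -0.0295, 0, 0, 0, 0, 0, -0.0295, 0, 0, 0, 0.0005, 0.008, -0.0295, 0, 0, 0, 0.001, 0.016, -0.0295, 0, 0, 0, 0.0016, 0.023, -0.0295, 0, 0, 0, 0.0019, 0.028, -0.0295, 0, 0, 0, 0.0021, 0.031, -0.0295, 0, 0, 0, 0.0021, 0.031, -0.0295, 0, 0, 0])

```text
t: 20.0
ee_pos: [0.4825, 0.0493, 0.0199]
orientation: [0.001, 0.731, 0.682, -0.0]
wrist_force: [-0.8, -4.1, 8.7]
gripper_width: 0.0444
grasp_force: 33.0
```

```bash
python3 w.py pics/w8.png; python3 m.py top scene; cat > ax.py <<'E'
from h import *
from scipy.optimize import least_squares
im,d=arm.get_image("wrist");c=cam("wrist");hsv=cv2.cvtColor(im,cv2.COLOR_BGR2HSV).astype(int)
bl=(abs(hsv[...,0]-110)<12)&(hsv[...,1]>120)
U=np.array([.9977,-.0680]);n=np.array([.0680,.9977])
Q=cloud("wrist",bl,d,c);Q=Q[(Q[:,2]>.04)&(abs(Q[:,0]-.487)<.1)]
q=Q[:,:2]@n;s=least_squares(lambda p:np.hypot(q-p[0],Q[:,2]-.045)-.045,[np.median(q)],loss='soft_l1',f_scale=.001)
ee=arm.get_obs()["ee_pos"];print("axis n",s.x,"ee n",ee[:2]@n,"axis-ee",s.x-ee[:2]@n,"contact at 95.7ish")
E
python3 ax.py; python3 wd.py
```

```text
20.0 [0.4825 0.0493 0.0199] [-0.80845021 -4.11706334  8.71499647]
top {'tape': (array([0.4187, 0.1543]), -3.87, -0.1254, 0.2631), 'tube': (array([0.4897, 0.149 ]), np.float64(-4.01), np.float64(0.302), np.float64(0.0003), np.float64(0.0021))}
0.56 [28. 31. 31.] ((0.45626747608184814, 0.08042596280574799), (0.08470101654529572, 0.023031039163470268), 38.46106719970703) [0.46928494 0.09132318 0.05382562]
slope [-4.5832814  -2.25696139  0.05382562]
0.22 [166.5 159.5 157. ] ((0.797635555267334, -0.16566535830497742), (0.061360735446214676, 0.09228216856718063), 24.971370697021484) [ 0.78358524 -0.15053565  0.09204738]
slope [ 0.95111817 -0.22755285  0.09204738]
scene {'tape': (array([0.5608, 0.1477]), -4.44, -0.2683, 0.117), 'tube': (array([0.4886, 0.152 ]), np.float64(-3.83), np.float64(0.303), np.float64(-0.0017), np.float64(0.0021))}
axis n [0.18366395] ee n 0.08201365855333334 axis-ee [0.1016503] contact at 95.7ish
0.95 [275.6, 177.9, 368.6, 344.7] [27. 29. 31.] ((0.4834279417991638, 0.060929931700229645), (0.09107627719640732, 0.04491518437862396), 86.12164306640625) slope dir 87.43038528837562 [-0.01252047 -0.27898699  0.022925  ] 0.07624609906639253 [0.48315024 0.05760562 0.02290538]
[{'centre': [228.0, 327.1], 'p': 0.83}]
```

drive_tool(rows=[0.0001, 0.001, 0, 0, 0, 0, 0.0001, 0.002, 0, 0, 0, 0, 0.0002, 0.003, 0, 0, 0, 0, 0.0002, 0.0035, 0, 0, 0, 0, 0.0003, 0.004, 0, 0, 0, 0, 0.0003, 0.0045, 0, 0, 0, 0, 0.0003, 0.0045, 0, 0, 0, 0])

```text
t: 21.38
ee_pos: [0.4828, 0.0531, 0.0199]
orientation: [0.001, 0.731, 0.682, -0.001]
wrist_force: [0.6, -4.1, 9.4]
gripper_width: 0.0446
grasp_force: 33.0
```

```bash
python3 w.py pics/w9.png; python3 m.py top scene|grep tape;python3 ax.py
```

```text
21.375 [0.4828 0.0531 0.0199] [ 0.59195086 -4.12865953  9.35016857]
top {'tape': (array([0.417 , 0.1544]), -3.92, -0.1237, 0.2649), 'tube': (array([0.4895, 0.149 ]), np.float64(-4.03), np.float64(0.302), np.float64(0.0007), np.float64(0.0021))}
scene {'tape': (array([0.5596, 0.1478]), -4.44, -0.2671, 0.118), 'tube': (array([0.4888, 0.1521]), np.float64(-3.94), np.float64(0.302), np.float64(-0.0017), np.float64(0.0022))}
axis n [0.18375274] ee n 0.0857977432859047 axis-ee [0.097955] contact at 95.7ish
```

drive_tool(rows=[0, 0.0004, 0, 0, 0, 0, 0.0001, 0.0008, 0, 0, 0, 0, 0.0001, 0.0012, 0, 0, 0, 0, 0.0001, 0.0015, 0, 0, 0, 0, 0.0001, 0.0015, 0, 0, 0, 0, 0.0001, 0.0015, 0, 0, 0, 0])

```text
t: 22.48
ee_pos: [0.4828, 0.0545, 0.0199]
orientation: [0.001, 0.731, 0.682, -0.001]
wrist_force: [-0.8, -4.5, 8.3]
gripper_width: 0.0443
grasp_force: 33.0
```

```bash
python3 m.py top scene|grep tape;python3 ax.py
```

```text
top {'tape': (array([0.4198, 0.1541]), -3.88, -0.1265, 0.2621), 'tube': (array([0.4894, 0.15  ]), np.float64(-4.12), np.float64(0.302), np.float64(0.0005), np.float64(0.002))}
scene {'tape': (array([0.5587, 0.148 ]), -4.42, -0.2662, 0.1188), 'tube': (array([0.4885, 0.1531]), np.float64(-3.95), np.float64(0.303), np.float64(-0.0017), np.float64(0.0021))}
axis n [0.18474119] ee n 0.08716263188978739 axis-ee [0.09757855] contact at 95.7ish
```

drive_tool(rows=[0, 0.0002, 0, 0, 0, 0, 0, 0.0002, 0, 0, 0, 0, 0, 0.0002, 0, 0, 0, 0], squeeze=20)

```text
t: 23.15
ee_pos: [0.4828, 0.0545, 0.0199]
orientation: [0.001, 0.731, 0.682, -0.001]
wrist_force: [-0.2, -5.6, 9.4]
gripper_width: 0.0443
grasp_force: 33.0
```

drive_tool(rows=[0, 0, 0, 0, 0, 0, 0, 0, 0, 0, 0, 0, 0, 0, 0, 0, 0, 0, 0, 0, 0, 0, 0, 0, 0, 0, 0, 0, 0, 0], grip=0.8)

```text
t: 23.78
ee_pos: [0.4818, 0.057, 0.0193]
orientation: [-0.0, 0.731, 0.683, 0.0]
wrist_force: [-0.1, 0.4, 0.4]
gripper_width: 0.0685
grasp_force: 0.0
```

drive_tool(rows=[0, 0, 0.01, 0, 0, 0, 0, -0.001, 0.04, 0, 0, 0, 0, -0.005, 0.08, 0, 0, 0, 0, -0.02, 0.12, 0, 0, 0, 0, -0.03, 0.15, 0, 0, 0, 0, -0.03, 0.15, 0, 0, 0, 0, -0.03, 0.15, 0, 0, 0])

```text
t: 24.65
ee_pos: [0.4813, 0.0271, 0.1691]
orientation: [-0.0, 0.731, 0.683, -0.0]
wrist_force: [-0.1, 0.2, -0.7]
gripper_width: 0.0681
grasp_force: 0.0
```

```bash
python3 w.py pics/w10.png; python3 m.py top scene|grep tape;python3 ax.py;python3 wd.py
```

```text
24.65 [0.4813 0.0271 0.1691] [-0.14053627  0.19158152 -0.66867167]
top {'tape': (array([0.4181, 0.1542]), -3.92, -0.1248, 0.2638), 'tube': (array([0.4893, 0.1502]), np.float64(-4.08), np.float64(0.302), np.float64(0.0003), np.float64(0.002))}
scene {'tape': (array([0.56  , 0.1478]), -4.42, -0.2675, 0.1177), 'tube': (array([0.4889, 0.1531]), np.float64(-3.84), np.float64(0.305), np.float64(-0.0017), np.float64(0.0022))}
axis n [0.1834499] ee n 0.05981939709263355 axis-ee [0.1236305] contact at 95.7ish
0.79 [301.4, 107.2, 346.2, 199.8] [23. 24. 25.] ((0.4839939475059509, 0.06368286907672882), (0.08391768485307693, 0.04341426119208336), 86.13542175292969) slope dir 87.03719188579646 [-0.01447982 -0.27976597  0.02261191] 0.037659313289747365 [0.48406591 0.06365277 0.0225553 ]
[{'centre': [138.9, 326.3], 'p': 0.96}, {'centre': [388.3, 191.2], 'p': 0.55}]
```

View pics/w10.png

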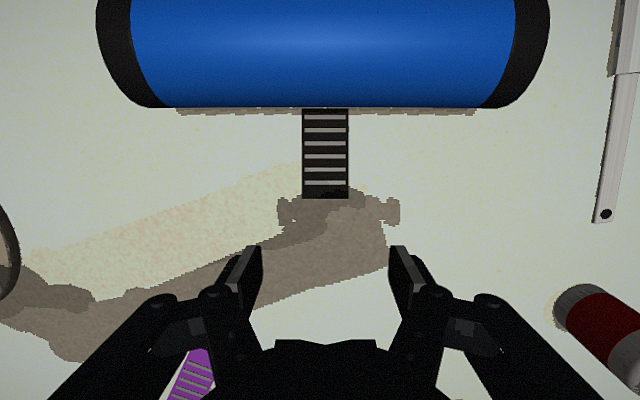

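```bash
python3 -c "
from station import arm
print(arm.sign_off())"
```

```text
the job is handed in; nothing more can be done
None
```

I rolled the blue tube onto the yellow tape line, less than 1 mm off its middle with tape showing at both ends. It is chocked with the black wedge, square and flat on the right side; the thin end is snug to within about 1 mm by camera, and the job is handed in at about 25 s.

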